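Close the incense tin, then lift only its outer lid

TASK

Take the brass tamper rod from the white incense holder and press it down past the sprung red jaw in the blue hexagonal tin until it lies home and centred in the fork clip with the jaw sprung shut over it, and let go. Then pick up both nested lids together by the dark wooden knob, lower them gently onto the tin until both are fully home, and let go. Finally take the outer lid alone by its brass collar, lift it straight up off the inner lid, which stays in place, and finish still holding it level about 10 cm above where it sat, so that a sachet can be laid underneath; leave the other things where they are.

Things in the scene. Friction and masses are not known exactly. Their poses are not given: they have to be found in the camera images.
- tin: Open blue hexagonal tin fixed to the shelf, 144 mm across flats (flats face its +x, -x and every 60 deg), 72 mm tall, walls 2.5 mm, floor 4 mm. Origin: centre of underside. Inside, along its x axis, a white fork clip: two tines, each 10 mm wide, at x = -32 and +32 mm, free space between and beside them, so a gripper holding the rod's middle fits down between them.
- clip_seat (a point): Centre of the rod when home in the clip: on the tin's axis, 38 mm above its underside, 34 mm below its rim. Axes as the tin's; the rod lies along x, either way round. Each tine is an upward slot 13 mm wide; its -y wall has a flared lead-in, top 57 mm above the underside.
- jaw (a joint): Sprung red jaw, hinge parallel to the clip at the tin's y = +12 mm, 50 mm above the underside; two noses lie across the tines. 0 rad: shut; grows to 1.4 as the rod pushes the noses down (first met with the rod's axis 57 mm above the underside, about 4 N, some 0.9 rad to pass); springs back above the rod once that is home. A wire bail joins the noses below, at y = +12 mm, 7 to 11 mm above the underside.
- rod: Brass tamper rod, 10 mm diameter, 116 mm long with 14 mm end collars (8 mm long), 50 g. Origin: its centre; x axis along it. At first it lies on the two posts of the incense holder, its axis 36 mm above the shelf.
- holder: White ceramic incense holder, fixed: base 110 x 46 x 8 mm, two notched posts at x = -38 and +38 mm (10 mm thick, 30 mm wide, 40 mm tall) that carry the rod along its x axis; between them the rod is free to grip. Origin: centre of the underside.
- inner_lid: Bare metal inner lid, 160 g; origin: centre of the underside of its plug, z up. Hexagonal plug 133 mm across flats, 14 mm deep, lower edge tapered, under a 3 mm flange 150 mm across flats; flats face +x, -x and every 60 deg; any of six turns fits the tin (3 mm play each side). Home: flange on the rim, origin 58 mm above the tin's underside. At first it stands on the shelf under the outer lid.
- knob (a point): On the inner lid's dark wooden hexagonal knob, 63 mm above the inner lid's origin. The knob passes up through the outer lid's opening: stem 12 mm across flats, head 20 mm across flats (parallel to the lid's flats), head 43 to 75 mm above the inner lid's origin, 3 mm above the collar. Lifting it carries both lids.
- outer_lid: Blue outer lid, 150 g, resting loosely on the inner lid's flange. Origin: centre of its plate's underside, 17 mm above the inner lid's origin when nested, 75 mm above the tin's underside when home. Hexagonal plate 158 mm across flats, 3 mm thick, 10 mm skirt downward, hexagonal opening 40 mm across flats in the middle.
- collar (a point): Centre of the outer lid's brass hexagonal collar, 14 mm above the outer lid's origin. The collar stands round the opening: 52 mm across flats, wall 6 mm, 3 to 23 mm above the origin, flats facing +x, -x and every 60 deg. Grip it from outside across two flats; the knob's top stands 35 mm above the collar's top when nested.
- red_box: Bystander: round red lacquered box, 114 mm diameter, 74 mm tall; origin centre of the underside.
- saucer_a: Bystander: white porcelain saucer, 90 mm diameter, 14 mm tall.
- saucer_b: Bystander: blue porcelain saucer, 90 mm diameter, 14 mm tall.
- bell: Bystander: small brass bell, 52 mm diameter, 60 mm tall.
- cone_box: Bystander: cardboard box of incense cones, 45 x 75 x 22 mm.
- candle_cup: Bystander: amber glass candle cup, 60 mm diameter, 45 mm tall.
Not all that is in view belongs to the job. Leave any green or orange look-alike of the outer_lid alone.

How it is judged:
By the outcome, as a careful person would: the job done as asked, in the order asked, and still so for the second after the job is handed in, while the arm keeps its last pose, push and grip.
It also fails if it takes over 72 s, if anything falls off the work surface, if the arm or the gripper's body presses on something with over 40 N, if the wrist force passes 120 N, or if a joint passes its speed limit or range.

ROBOT

A 6-joint arm with a two-finger parallel gripper is mounted at the origin on the work surface. World frame = base frame: x ahead of the robot, y to its left, z up, the work surface at z = 0. Lengths are in mm, angles in rad, forces in N, time in s.
With the tool pointing down it reaches from about 325 to 775 mm from the base axis. Payload 5.5 kg.
Tool frame: the origin (TCP) lies midway between the tips of the shut fingers; the grasp point (between the pads) lies 19 mm behind it (grip_depth is the distance from the TCP to the grasp point, in mm); z points along the fingers, y is the direction in which the jaws open and shut (so a half turn about z gives the same grasp; the last joint's range is limited). The gripper opens to 85 mm and grips with 20 to 120 N. Pads are 22 mm wide; open, the fingers measure 114 mm over their backs; the gripper's body (76 mm by 85 mm) begins 54 mm behind the grasp point. The pads swing forward as they close: fully open they stand 13 mm farther back than shut.
Start: joints at [-1.258, 0.091, 1.231, -0, 1.82, -0.057], TCP at [216.858, -559.454, 231.275] pointing down, gripper open.
Joint ranges: [-2.87, 2.87], [-0.86, 2.18], [0.17, 2.46], [-1.51, 4.65], [0.06, 2.69], [-2.65, 2.65]. Speed limits (rad/s): [2.57, 2.57, 3.01, 3.14, 3.14, 3.14].

INTERFACE

Orientations are given as a rotation vector (axis times angle).
In Python, from workcell import * gives the robot as it stands.
- The arm moves only by the tool jog_arm, never from a script. Its argument "commands" is a list of rows, each an object with "hand": the finger opening in cm, from 0 to 8.54; "offset": the shift along the tool's x, y, z in cm, a list of three; "angular": the turn, a rotation vector about the tool's x, y, z in rad, a list of three. A call has 1 to 8 rows; each row shifts and turns the commanded pose from where the row before left it, along the tool's axes as they then stand; what a row does not reach is not made up. A row lasts 1/10 s, in which the tool goes at most 50 mm and 8.59 degrees, less where a joint would pass 70% of its speed; a pose out of reach is approached as far as the arm can. A call with a gripper value outside its range is refused whole. The fingers move at their own pace and stop on an object; "grip_force" is the grip in N (left out, the last holds). Time passes only in rows, so rows that do not move let the fingers close. It gives the time, the measured TCP pose, the force and the opening at its end, in the units of the state.
- get_state(): the state, without advancing time (a new reading comes with each control period).
- snapshot(name): name is "scene" or "side" or "wrist"; returns the picture (400x640x3 uint8, red, green, blue); there is no depth.
- camera_model(name): a dict with "camera_matrix" (3x3 intrinsics, pixels), "extrinsics" (4x4, takes a point from camera to world coordinates). Camera axes: x right, y down, z forward; pixel columns grow to the right and rows downward; lengths in mm; the calibration is good to about 2 mm. A picture is of the moment at which its call begins: read the wrist's pose just before it. camera_model takes no time and is no camera call; for the wrist camera it gives the pose at the moment of the call.
- hand_in(): hands the job in, once; it reports no verdict.
The state is a dict: "t": time; "joint_pos": joint angles; "dq": joint speeds; "effort": joint torques, N m; "position": TCP position; "orientation": TCP orientation; "contact_force": force on the tool from outside, world axes, zero at the start; "wrist_torque": the same for the moment, N m; "gripper_width": finger opening in mm.
Only numpy, scipy, OpenCV 4.12 (cv2) and the standard library are available. Lean on these libraries where they do the work, as an engineer would, in place of code of your own. Each camera call takes 0.05 s, during which the arm holds its last target. There are 200 camera calls.

## Working session

There is one attempt and no reset: what is moved stays moved. The work goes in short steps, Python scripts to look and compute and a tool call to move; the robot and the scene stay as the last step left them, time stands still between calls to the robot, and variables do not carry over. Pictures are saved under pics/ and viewed, about 8 in all and at most 12, crops included, and the job is handed in when it is done.

Besides the shell and the picture viewer there is one more tool, called after "Call:" as name(argument=value, ...), one argument or row to a line, values as JSON. jog_arm: Moves the arm, as the interface text tells. Its arguments: {"type":"object","properties":{"commands":{"type":"array"},"grip_force":{"type":"number"}},"required":["commands"]}

```bash
mkdir -p pics; ls
python3 - <<'E'
from workcell import *
import cv2,numpy as np
for n in ["scene","side","wrist"]:
    m=camera_model(n); im=snapshot(n); cv2.imwrite(f"pics/{n}0.png",im[:,:,::-1])
    print(n,np.round(m["camera_matrix"],1).tolist(),np.round(m["extrinsics"],3).tolist())
s=get_state();print(s)
E
```

```text
pics
scene [[520.9, 0.0, 323.5], [0.0, 520.9, 199.0], [0.0, 0.0, 1.0]] [[0.594, 0.652, -0.472, 1130.012], [0.804, -0.488, 0.339, -484.935], [-0.009, -0.581, -0.814, 1112.51], [0.0, 0.0, 0.0, 1.0]]
side [[454.8, 0.0, 321.6], [0.0, 454.8, 198.0], [0.0, 0.0, 1.0]] [[-0.67, -0.42, 0.612, -146.982], [-0.742, 0.353, -0.57, 565.633], [0.024, -0.836, -0.548, 664.951], [0.0, 0.0, 0.0, 1.0]]
wrist [[275.8, 0.0, 317.8], [0.0, 275.8, 201.1], [0.0, 0.0, 1.0]] [[0.361, -0.899, -0.247, 278.988], [-0.933, -0.349, -0.094, -534.881], [-0.002, 0.264, -0.965, 372.805], [0.0, 0.0, 0.0, 1.0]]
{'t': 0.15, 'joint_pos': array([-1.25770449e+00,  9.17125735e-02,  1.23160701e+00,  1.30187006e-05,
        1.81982471e+00, -5.67238743e-02]), 'dq': array([ 1.67286475e-04, -2.32402972e-03, -2.56502105e-03,  6.84877203e-05,
        1.81161011e-03,  2.09413949e-03]), 'effort': array([ 2.11574341e-03, -4.59372211e+01, -4.18526137e+01, -5.68741427e-05,
        9.57437820e-03,  3.76251819e-05]), 'position': array([ 216.78768664, -559.23220596,  230.39594174]), 'orientation': array([-3.08652334e+00, -5.77322238e-01,  2.91766294e-04]), 'contact_force': array([-0.78871794,  0.2451194 , -0.30353216]), 'wrist_torque': array([0.0122347 , 0.0227427 , 0.04044072]), 'gripper_width': 85.43991670835628}
```

View pics/scene0.png

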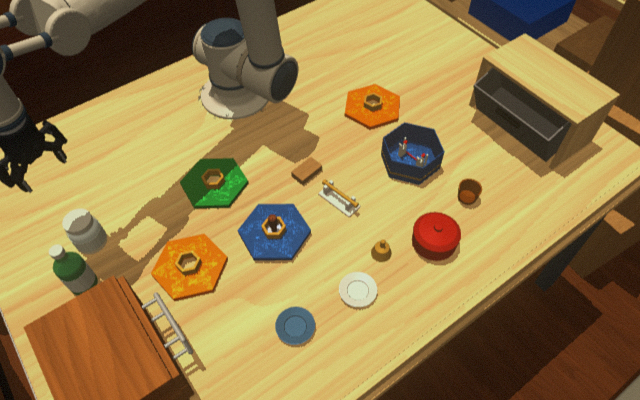

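View pics/side0.png

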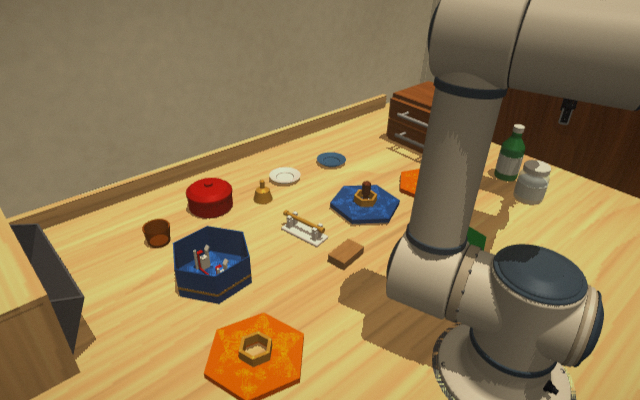

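Scene: the tin is at about (412,153), the holder and rod at (340,196), the blue nested lids at (274,230), with green and orange decoys around. The side view shows the same layout. Next I cast rays for rough positions.

```bash
cat > h.py <<'E'
from workcell import *
import cv2,numpy as np
from scipy.spatial.transform import Rotation as R
def ray(m,px,z):
    K,T=m["camera_matrix"],m["extrinsics"]
    px=np.atleast_2d(np.float64(px))
    d=np.c_[px,np.ones(len(px))]@np.linalg.inv(K).T@T[:3,:3].T
    o=T[:3,3]; return o+d*((z-o[2])/d[:,2])[:,None]
def proj(m,P):
    K,T=m["camera_matrix"],m["extrinsics"]
    c=(np.atleast_2d(P)-T[:3,3])@T[:3,:3]; u=c@K.T; return u[:,:2]/u[:,2:]
def grab(name,f):
    m=camera_model(name); im=snapshot(name)[:,:,::-1].copy(); cv2.imwrite(f"pics/{f}.png",im); np.savez(f"pics/{f}.npz",**{k:np.array(v) for k,v in m.items()}); return m,im
def load(f): return dict(np.load(f"pics/{f}.npz")),cv2.imread(f"pics/{f}.png")
def tool(target_xyz,yaw=None):
    """offset (cm, tool axes) from measured TCP to target; yaw: direction of tool x"""
    s=get_state(); r=R.from_rotvec(s["orientation"])
    M=r.as_matrix(); print("pos",np.round(s["position"],1),"tool x yaw",round(np.arctan2(M[1,0],M[0,0]),3),"tilt",np.round(M[:,2],3),"t",round(s["t"],2),"F",np.round(s["contact_force"],1),"w",round(s["gripper_width"],1))
    return np.round(M.T@(np.array(target_xyz)-s["position"])/10,2)
E
python3 - <<'E'
from h import *
m=camera_model("scene"); w=camera_model("side")
P=lambda mm,px,z:np.round(ray(mm,px,z)[0]).tolist()
print("rod ends",P(m,(323,181),36),P(m,(356,205),36), "side",P(w,(286,213),36),P(w,(322,231),36))
print("lid plate",P(m,(274,232),20),"knob top",P(m,(273,219),75),"side",P(w,(366,183),75))
print("lid corners")
for p in [(238,234),(257,206),(298,207),(311,234),(291,261),(252,259)]: print(P(m,p,15))
print("tin rim")
for p in [(382,149),(391,126),(432,124),(443,149),(432,172),(392,172)]: print(P(m,p,72))
print("boxes", P(m,(436,230),74),P(m,(358,290),14),P(m,(295,326),14),P(m,(381,245),60),P(m,(306,172),22),P(m,(470,188),45),P(m,(372,104),20))
print(tool([400,-100,300]))
s=get_state();print(camera_model("wrist")["extrinsics"][:3,3]-s["position"])
T=camera_model("wrist")["extrinsics"];Rt=R.from_rotvec(s["orientation"]).as_matrix()
print("cam in tool",np.round(Rt.T@(T[:3,3]-s["position"]),1),np.round(Rt.T@T[:3,:3],3).tolist())
E
```

```text
rod ends [459.0, -4.0, 36.0] [570.0, 18.0, 36.0] side [561.0, 21.0, 36.0] [453.0, 3.0, 36.0]
lid plate [504.0, -187.0, 20.0] knob top [504.0, -184.0, 75.0] side [491.0, -178.0, 75.0]
lid corners
[453.0, -261.0, 15.0]
[409.0, -178.0, 15.0]
[475.0, -95.0, 15.0]
[561.0, -116.0, 15.0]
[594.0, -198.0, 15.0]
[533.0, -270.0, 15.0]
tin rim
[489.0, 167.0, 72.0]
[441.0, 240.0, 72.0]
[502.0, 334.0, 72.0]
[585.0, 295.0, 72.0]
[624.0, 219.0, 72.0]
[564.0, 138.0, 72.0]
boxes [758.0, 105.0, 74.0] [748.0, -117.0, 14.0] [733.0, -283.0, 14.0] [706.0, -18.0, 60.0] [399.0, -16.0, 22.0] [707.0, 279.0, 45.0] [305.0, 290.0, 20.0]
pos [ 216.8 -559.2  230.4] tool x yaw 0.37 tilt [-0.     0.001 -1.   ] t 0.15 F [-0.8  0.2 -0.3] w 85.4
[ 33.68 -36.21  -6.9 ]
[ 62.20167648  24.34587551 142.5516278 ]
cam in tool [  66.8   -0.4 -142.5] [[-0.0, -0.965, -0.264], [1.0, -0.0, 0.0], [-0.0, -0.264, 0.965]]
```

Call:
jog_arm(
  commands=[
    {"hand": 8.5, "offset": [4, -2.8, 0], "angular": [0, 0, 0]},
    {"hand": 8.5, "offset": [4, -2.8, 0], "angular": [0, 0, 0]},
    {"hand": 8.5, "offset": [4, -2.8, 0], "angular": [0, 0, 0]},
    {"hand": 8.5, "offset": [4, -2.8, 0], "angular": [0, 0, 0]},
    {"hand": 8.5, "offset": [4, -2.8, 0], "angular": [0, 0, 0]},
    {"hand": 8.5, "offset": [4, -2.8, 0], "angular": [0, 0, 0]},
    {"hand": 8.5, "offset": [4, -2.8, 0], "angular": [0, 0, 0]},
    {"hand": 8.5, "offset": [4, -2.8, 0], "angular": [0, 0, 0]},
  ],
)

```text
t: 0.95
position: [434.9, -233.1, 231.1]
orientation: [3.088, 0.577, 0.0]
contact_force: [0.7, -0.4, 0.3]
gripper_width: 85.1
```

Call:
jog_arm(
  commands=[
    {"hand": 8.5, "offset": [3.5, -2.8, 0], "angular": [0, 0, 0]},
    {"hand": 8.5, "offset": [3.5, -2.8, 0], "angular": [0, 0, 0]},
    {"hand": 8.5, "offset": [0, 0, 0], "angular": [0, 0, 0]},
    {"hand": 8.5, "offset": [0, 0, 0], "angular": [0, 0, 0]},
  ],
)

```text
t: 1.35
position: [479.5, -156.6, 230.9]
orientation: [-3.087, -0.581, 0.001]
contact_force: [0.3, 0.1, 0.3]
gripper_width: 85.0
```

Run:
```python
from h import *
m,im=grab("wrist","w1")
print(tool([534,232,260]))
```

```text
pos [ 479.1 -157.6  231. ] tool x yaw 0.37 tilt [-0.001 -0.    -1.   ] t 1.4 F [ 0.4 -0.7  0.2] w 85.1
[ 19.22 -34.33  -2.92]
```

View pics/w1.png

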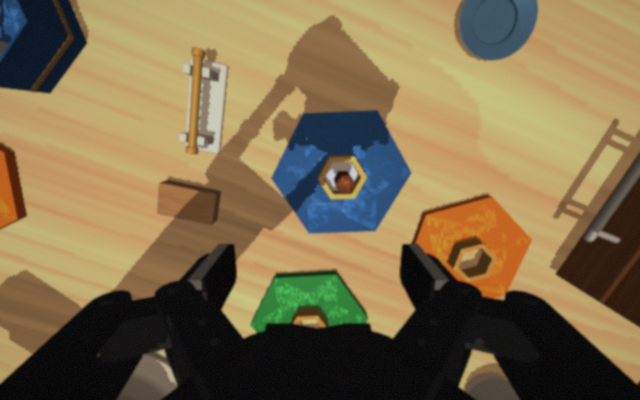

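Wrist view w1: the rod runs from about (198,48) to (193,153), the blue lid hexagon is centred near (342,171), and the knob top is at (345,182).

Run:
```python
from h import *
m,im=load("w1")
hsv=cv2.cvtColor(im,cv2.COLOR_BGR2HSV)
def hexa(mask,z):
    c=max(cv2.findContours(mask,cv2.RETR_EXTERNAL,cv2.CHAIN_APPROX_NONE)[0],key=cv2.contourArea)
    h=cv2.convexHull(c)
    W=ray(m,h[:,0,:],z)[:,:2].astype(np.float32)
    M=cv2.moments(W.reshape(-1,1,2)); cen=(M["m10"]/M["m00"],M["m01"]/M["m00"])
    a=cv2.approxPolyDP(W.reshape(-1,1,2),15,True)[:,0]
    an=np.degrees(np.arctan2(*(a-cen).T[::-1]))
    print("hex",np.round(cen,1),"area",M["m00"],"af",np.sqrt(M["m00"]*2/np.sqrt(3)),"corner ang mod60",np.round(an%60,1),np.round(np.hypot(*(a-cen).T)))
blue=cv2.inRange(hsv,(100,80,20),(130,255,255)); b=np.zeros_like(blue); b[100:240,260:420]=blue[100:240,260:420]
b=cv2.morphologyEx(b,cv2.MORPH_OPEN,np.ones((3,3)))
hexa(b,12)   # mid of skirt/top silhouettes
hexa(b,20)
br=cv2.inRange(hsv,(8,120,60),(25,255,255)); r=np.zeros_like(br); r[40:160,180:210]=br[40:160,180:210]
c=max(cv2.findContours(r,cv2.RETR_EXTERNAL,cv2.CHAIN_APPROX_NONE)[0],key=cv2.contourArea)
W=ray(m,c[:,0,:],36)[:,:2].astype(np.float32); rc=cv2.minAreaRect(W); bx=cv2.boxPoints(rc)
e=[bx[i+1]-bx[i] for i in (0,1)]; e=max(e,key=np.linalg.norm)
print("rod",np.round(rc[0],1),np.round(rc[1],1),"yaw",np.arctan2(e[1],e[0]))
g=np.zeros_like(br); g[150:205,315:370]=br[150:205,315:370]
hexa(g,40)
print("knob",ray(m,(345,182),75))
```

```text
hex [ 493.7 -183.3] area 21662.095210925676 af 158.15572390045983 corner ang mod60 [54.4 52.2 53.5 54.2 49.6 53.1] [90. 90. 90. 91. 88. 91.]
hex [ 494.7 -182.2] area 20713.63598790171 af 154.654604286526 corner ang mod60 [54.4 52.2 53.5 54.2 49.6 53.1] [88. 88. 88. 89. 86. 89.]
rod [513.1   7.4] [119.3  20.4] yaw 0.1857165
hex [ 495.7 -181.3] area 2214.7508878242224 af 50.570485884026816 corner ang mod60 [54.3 50.9  1.7 46.7] [28. 28. 27. 28.]
knob [[ 496.51774456 -181.66593907   75.        ]]
```

Call:
jog_arm(
  commands=[
    {"hand": 8.5, "offset": [2.5, -4.1, 0], "angular": [0, 0, 0]},
    {"hand": 8.5, "offset": [2.5, -4.1, 0], "angular": [0, 0, 0]},
    {"hand": 8.5, "offset": [2.5, -4.1, 0], "angular": [0, 0, 0]},
    {"hand": 8.5, "offset": [2.5, -4.1, 0], "angular": [0, 0, 0]},
    {"hand": 8.5, "offset": [2.5, -4.1, 0], "angular": [0, 0, 0]},
    {"hand": 8.5, "offset": [2.5, -4.1, 0], "angular": [0, 0, 0]},
    {"hand": 8.5, "offset": [2.5, -4.1, 0], "angular": [0, 0, 0]},
    {"hand": 8.5, "offset": [2.5, -4.1, 0], "angular": [0, 0, 0]},
  ],
)

```text
t: 2.2
position: [547.9, 220.5, 231.4]
orientation: [3.088, 0.573, 0.001]
contact_force: [0.8, -0.4, 0.5]
gripper_width: 85.2
```

Call:
jog_arm(
  commands=[
    {"hand": 8.5, "offset": [0, 0, 0], "angular": [0, 0, 0]},
    {"hand": 8.5, "offset": [0, 0, 0], "angular": [0, 0, 0]},
  ],
)

```text
t: 2.4
position: [547.6, 219.8, 230.6]
orientation: [3.087, 0.577, -0.002]
contact_force: [1.6, 0.6, 0.2]
gripper_width: 84.9
```

Run:
```python
from h import *
m,im=grab("wrist","w2")
print(tool([534,232,230]))
c=proj(m,[534,232,60])[0]; print(c)
cv2.imwrite("pics/w2c.png",cv2.resize(im[20:270,150:500],None,fx=2,fy=2))
```

```text
pos [547.6 219.1 231. ] tool x yaw 0.368 tilt [-0.    -0.001 -1.   ] t 2.45 F [-0.5 -0.4  0.7] w 85.3
[-0.81 -1.7   0.1 ]
[304.10079043 192.12535409]
```

View pics/w2c.png

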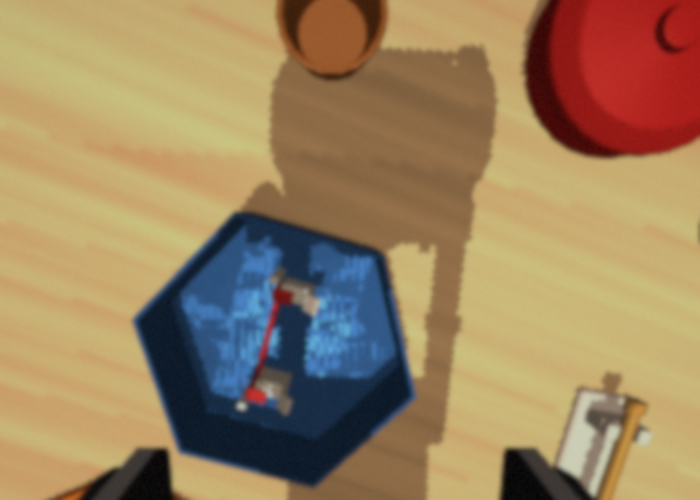

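Crop w2c of the tin: rim corners at crop (242,212), (383,250), (413,396), (313,485), (181,452) and (135,320). The tines are at (297,295) and (270,390), with the red noses on their left, so tin +y points left and tin x points up and slightly right.

Run:
```python
from h import *
m,im=load("w2")
hsv=cv2.cvtColor(im,cv2.COLOR_BGR2HSV)
b=np.zeros(im.shape[:2],np.uint8)
bl=cv2.inRange(hsv,(100,90,10),(130,255,255)); b[120:268,210:362]=bl[120:268,210:362]
b=cv2.morphologyEx(b,cv2.MORPH_CLOSE,np.ones((5,5)))
c=max(cv2.findContours(b,cv2.RETR_EXTERNAL,cv2.CHAIN_APPROX_NONE)[0],key=cv2.contourArea)
W=ray(m,cv2.convexHull(c)[:,0],72)[:,:2].astype(np.float32).reshape(-1,1,2)
M=cv2.moments(W); cen=np.array([M["m10"],M["m01"]])/M["m00"]
a=cv2.approxPolyDP(W,12,True)[:,0]; 
print("contour",cen,"af",np.sqrt(M["m00"]*2/np.sqrt(3)),np.round(np.degrees(np.arctan2(*(a-cen).T[::-1]))%60,1),np.round(np.hypot(*(a-cen).T)))
px=np.array([(242,212),(383,250),(413,396),(313,485),(181,452),(135,320)])/2+[150,20]
w=ray(m,px,72)[:,:2]; cc=w.mean(0); print("manual",cc,np.round(np.degrees(np.arctan2(*(w-cc).T[::-1]))%60,1),np.round(np.hypot(*(w-cc).T)))
red=cv2.inRange(hsv,(0,150,80),(6,255,255))|cv2.inRange(hsv,(172,150,80),(180,255,255)); r=np.zeros_like(red); r[150:240,250:320]=red[150:240,250:320]
n,l,st,ct=cv2.connectedComponentsWithStats(r)
for i in range(1,n):
    if st[i,4]>5: print("red",ct[i],st[i],ray(m,ct[i],45)[0][:2])
t=ray(m,np.array([(297,295),(272,388)])/2+[150,20],57)[:,:2]; d=t[0]-t[1]; print("tines",t.mean(0),np.linalg.norm(d),np.arctan2(d[1],d[0]))
print("tool to rod approach",tool([513,7.4,150]))
```

```text
contour [523.50467092 246.52749311] af 141.24821796369034 [35.  37.8 34.4 35.8 32.8 35. ] [80. 80. 81. 80. 80. 80.]
manual [523.51776562 245.78806869] [33.  36.9 34.6 34.6 35.6 35.8] [81. 83. 81. 82. 83. 81.]
red [289.18518519 171.59259259] [284 164  12  23  81] [547.62611192 256.87711663]
red [280.84 198.04] [279 191   4  15  25] [513.04577255 255.46872197]
red [277.03846154 216.98076923] [273 213   9   8  52] [488.12415042 251.87175415]
tines [529.13932556 245.39805507] 58.42425516193173 0.09011152021813722
pos [547.6 219.1 231. ] tool x yaw 0.368 tilt [-0.    -0.001 -1.   ] t 2.45 F [-0.5 -0.4  0.7] w 85.3
tool to rod approach [-10.84  18.49   8.12]
```

Call:
jog_arm(
  commands=[
    {"hand": 8.5, "offset": [-2.2, 3.7, 1.6], "angular": [0, 0, 0]},
    {"hand": 8.5, "offset": [-2.2, 3.7, 1.6], "angular": [0, 0, 0]},
    {"hand": 8.5, "offset": [-2.2, 3.7, 1.6], "angular": [0, 0, 0]},
    {"hand": 8.5, "offset": [-2.2, 3.7, 1.6], "angular": [0, 0, 0]},
    {"hand": 8.5, "offset": [-2.0, 3.7, 1.6], "angular": [0, 0, 0]},
    {"hand": 6, "offset": [0, 0, 0], "angular": [0, 0, 0.09]},
    {"hand": 6, "offset": [0, 0, 0], "angular": [0, 0, 0.09]},
    {"hand": 6, "offset": [0, 0, 0], "angular": [0, 0, 0]},
  ],
)

```text
t: 3.25
position: [512.9, 6.5, 151.7]
orientation: [3.128, 0.29, 0.001]
contact_force: [0.3, -0.1, -0.4]
gripper_width: 60.0
```

Run:
```python
from h import *
m,im=grab("wrist","w3")
print(tool([513,7.4,17]))
hsv=cv2.cvtColor(im,cv2.COLOR_BGR2HSV)
c=proj(m,[513,7.4,36])[0].astype(int); print(c)
br=cv2.inRange(hsv,(10,120,60),(25,255,255)); r=np.zeros_like(br)
x,y=c; r[max(0,y-90):y+90,x-22:x+22]=br[max(0,y-90):y+90,x-22:x+22]
cc=max(cv2.findContours(r,cv2.RETR_EXTERNAL,cv2.CHAIN_APPROX_NONE)[0],key=cv2.contourArea)
W=ray(m,cc[:,0,:],36)[:,:2].astype(np.float32); rc=cv2.minAreaRect(W); bx=cv2.boxPoints(rc)
e=max([bx[i+1]-bx[i] for i in (0,1)],key=np.linalg.norm)
print("rod",np.round(rc[0],1),np.round(rc[1],1),"yaw",np.arctan2(e[1],e[0])%np.pi)
vis=im.copy(); cv2.drawContours(vis,[cc],-1,(0,0,255),1)
cv2.imwrite("pics/w3c.png",vis)
```

```text
pos [513.1   7.1 151.8] tool x yaw 0.188 tilt [ 0.001 -0.    -1.   ] t 3.3 F [-0.4 -0.4  0.3] w 59.8
[-1.000e-02 -3.000e-02  1.348e+01]
[317 196]
rod [506.5   7. ] [179.5  45.5] yaw 0.18381597
```

View pics/w3c.png

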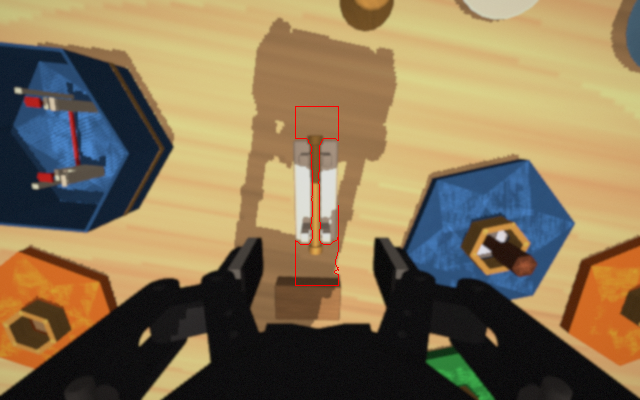

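View w3c: the mask leaked onto the wood, but the rod is clear. It runs from (316,136) to (316,254), so its centre is at (316,195). The predicted point is (317,196), so I go down.

Call:
jog_arm(
  commands=[
    {"hand": 6, "offset": [0, 0, 4.2], "angular": [0, 0, 0]},
    {"hand": 5, "offset": [0, 0, 4.2], "angular": [0, 0, 0]},
    {"hand": 4, "offset": [0, 0, 3], "angular": [0, 0, 0]},
    {"hand": 4, "offset": [0, 0, 2.0], "angular": [0, 0, 0]},
    {"hand": 3, "offset": [0, 0, 0], "angular": [0, 0, 0]},
    {"hand": 0.5, "offset": [0, 0, 0], "angular": [0, 0, 0]},
    {"hand": 0.5, "offset": [0, 0, 0], "angular": [0, 0, 0]},
    {"hand": 0.5, "offset": [0, 0, 0], "angular": [0, 0, 0]},
  ],
  grip_force=50,
)

```text
t: 4.1
position: [514.5, 9.0, 19.2]
orientation: [3.127, 0.298, 0.005]
contact_force: [0.1, -0.5, 0.2]
gripper_width: 8.3
```

Call:
jog_arm(
  commands=[
    {"hand": 0.5, "offset": [0, 0, 0], "angular": [0, 0, 0]},
    {"hand": 0.5, "offset": [0, 0, 0], "angular": [0, 0, 0]},
  ],
)

```text
t: 4.3
position: [514.4, 9.0, 18.9]
orientation: [3.127, 0.298, 0.004]
contact_force: [-0.4, -0.1, 5.3]
gripper_width: 8.3
```

Call:
jog_arm(
  commands=[
    {"hand": 0.5, "offset": [0, 0, -2], "angular": [0, 0, 0]},
    {"hand": 0.5, "offset": [0, 0, -4], "angular": [0, 0, 0]},
    {"hand": 0.5, "offset": [0, 0, -4], "angular": [0, 0, 0]},
    {"hand": 0.5, "offset": [0, 0, -4], "angular": [0, 0, 0.1]},
    {"hand": 0.5, "offset": [0, 0, 0], "angular": [0, 0, 0]},
  ],
)

```text
t: 4.8
position: [516.0, 9.1, 164.6]
orientation: [3.138, 0.138, 0.018]
contact_force: [-0.1, -0.7, 0.7]
gripper_width: 8.6
```

Run:
```python
from h import *
m,im=grab("wrist","w4")
print(tool([523.5,246,160]))
cv2.imwrite("pics/w4c.png",im)
```

```text
pos [515.    9.1 161.2] tool x yaw 0.09 tilt [ 0.007 -0.    -1.   ] t 4.85 F [ 0.3  0.  -0.6] w 7.9
[  2.97 -23.51   0.12]
```

View pics/w4c.png

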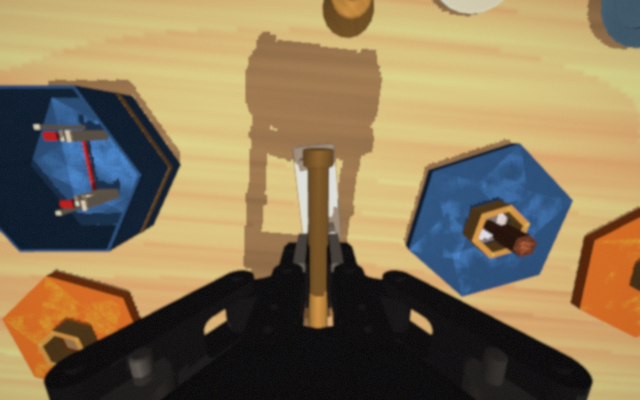

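View w4c: the rod is held, with its far end at about (318,149) and near end at about (318,328). It is straight along tool x, and the holder below is empty.

Run:
```python
from h import *
m,im=load("w4"); s=get_state(); M=R.from_rotvec(s["orientation"]).as_matrix()
for z in (15,17,19):
  w=ray(m,[(318,149),(318,328)],s["position"][2]+z); print(z,((w-s["position"])@M).round(1).tolist())
```

```text
15 [[57.1, -0.0, -14.6], [-41.9, -0.3, -15.3]]
17 [[57.2, -0.0, -16.6], [-40.2, -0.3, -17.3]]
19 [[57.4, -0.0, -18.6], [-38.6, -0.3, -19.3]]
```

Call:
jog_arm(
  commands=[
    {"hand": 0.5, "offset": [0.5, -4.7, 0], "angular": [0, 0, 0]},
    {"hand": 0.5, "offset": [0.5, -4.7, 0], "angular": [0, 0, 0]},
    {"hand": 0.5, "offset": [0.5, -4.7, 0], "angular": [0, 0, 0]},
    {"hand": 0.5, "offset": [0.5, -4.7, 0], "angular": [0, 0, 0]},
    {"hand": 0.5, "offset": [0.5, -4.7, 0], "angular": [0, 0, 0]},
    {"hand": 0.5, "offset": [0, 0, 0], "angular": [0, 0, 0]},
    {"hand": 0.5, "offset": [0, 0, 0], "angular": [0, 0, 0]},
  ],
)

```text
t: 5.55
position: [516.2, 246.1, 155.1]
orientation: [3.137, 0.146, -0.005]
contact_force: [-0.1, -0.1, -0.6]
gripper_width: 8.1
```

Run:
```python
from h import *
m,im=grab("wrist","w5")
print(tool([523.5,246,160]))
cv2.imwrite("pics/w5c.png",cv2.resize(im[80:380,160:480],None,fx=2,fy=2))
```

```text
pos [516.6 245.1 155.6] tool x yaw 0.091 tilt [-0.003 -0.002 -1.   ] t 5.6 F [-0.5 -0.4  0.6] w 8.0
[ 0.69 -0.03 -0.44]
```

View pics/w5c.png

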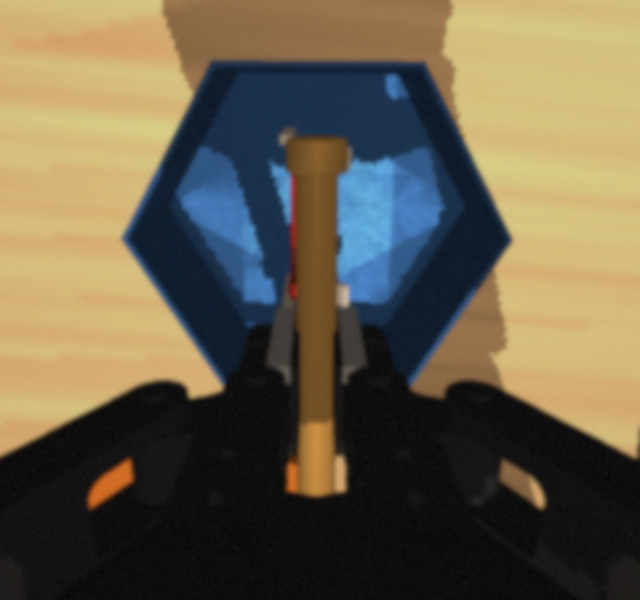

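View w5c: the held rod lies along the tin's axis. The tin's rim corners are at crop (123,238), (511,238), (212,62) and (427,62), and its far flat is parallel to the image rows, so yaw matches.

Run:
```python
from h import *
m,im=load("w5"); s=get_state(); M=R.from_rotvec(s["orientation"]).as_matrix()
px=np.array([(123,238),(511,238),(212,62),(427,62)])/2+[160,80]
w=ray(m,px,72); t=((w-s["position"])@M); print(t.round(1).tolist())
print("centre from side corners",t[:2].mean(0),"from far flat",t[2:].mean(0)-[72,0,0])
px=np.array([(316,140)])/2+[160,80]
print("rod end",((ray(m,px,s["position"][2]+23)-s["position"])@M).round(1))
```

```text
[[6.4, -82.9, 83.5], [6.6, 81.3, 83.7], [77.3, -41.8, 83.3], [77.4, 41.8, 83.4]]
centre from side corners [ 6.48639508 -0.80783655 83.56887568] from far flat [ 5.35757109e+00 -2.54023079e-02  8.33829082e+01]
rod end [[ 56.5  -1.5 -23.2]]
```

Call:
jog_arm(
  commands=[
    {"hand": 0.5, "offset": [0.7, 0, 1], "angular": [0, 0, 0]},
    {"hand": 0.5, "offset": [0, 0, 4], "angular": [0, 0, 0]},
    {"hand": 0.5, "offset": [0, 0, 4], "angular": [0, 0, 0]},
    {"hand": 0.5, "offset": [0, 0, 1.5], "angular": [0, 0, 0]},
    {"hand": 0.5, "offset": [0, 0, 0], "angular": [0, 0, 0]},
    {"hand": 0.5, "offset": [0, 0, 0], "angular": [0, 0, 0]},
  ],
)

```text
t: 6.2
position: [525.1, 245.6, 53.6]
orientation: [-3.138, -0.139, -0.002]
contact_force: [0.1, 0.1, 0.1]
gripper_width: 8.2
```

Run:
```python
from h import *
print(tool([523.5,246,21]))
```

```text
pos [525.1 245.6  53.6] tool x yaw 0.089 tilt [ 0.001  0.    -1.   ] t 6.2 F [0.1 0.1 0.1] w 8.2
[-0.16 -0.05  3.26]
```

Call:
jog_arm(
  commands=[
    {"hand": 0.5, "offset": [-0.05, 0, 0.6], "angular": [0, 0, 0]},
    {"hand": 0.5, "offset": [0, 0, 0.6], "angular": [0, 0, 0]},
    {"hand": 0.5, "offset": [0, 0, 0.5], "angular": [0, 0, 0]},
    {"hand": 0.5, "offset": [0, 0, 0.4], "angular": [0, 0, 0]},
    {"hand": 0.5, "offset": [0, 0, 0], "angular": [0, 0, 0]},
  ],
)

```text
t: 6.7
position: [523.9, 245.5, 31.1]
orientation: [3.137, 0.141, 0.0]
contact_force: [1.1, -3.2, 2.7]
gripper_width: 8.0
```

Call:
jog_arm(
  commands=[
    {"hand": 0.5, "offset": [0, 0, 0.4], "angular": [0, 0, 0]},
    {"hand": 0.5, "offset": [0, 0, 0.3], "angular": [0, 0, 0]},
    {"hand": 0.5, "offset": [0, 0, 0.2], "angular": [0, 0, 0]},
    {"hand": 0.5, "offset": [0, 0, 0.1], "angular": [0, 0, 0]},
    {"hand": 0.5, "offset": [0, 0, 0], "angular": [0, 0, 0]},
  ],
)

```text
t: 7.2
position: [523.4, 246.4, 21.1]
orientation: [-3.138, -0.141, 0.001]
contact_force: [0.0, -0.3, -0.1]
gripper_width: 8.1
```

Call:
jog_arm(
  commands=[
    {"hand": 0.5, "offset": [0, 0, 0.1], "angular": [0, 0, 0]},
    {"hand": 0.5, "offset": [0, 0, 0.1], "angular": [0, 0, 0]},
    {"hand": 0.5, "offset": [0, 0, 0], "angular": [0, 0, 0]},
  ],
)

```text
t: 7.5
position: [523.6, 246.5, 20.9]
orientation: [-3.138, -0.142, -0.001]
contact_force: [-5.0, -1.1, 8.2]
gripper_width: 7.5
```

Call:
jog_arm(
  commands=[
    {"hand": 2.6, "offset": [0, 0, -0.1], "angular": [0, 0, 0]},
    {"hand": 2.6, "offset": [0, 0, 0], "angular": [0, 0, 0]},
    {"hand": 2.6, "offset": [0, 0, 0], "angular": [0, 0, 0]},
    {"hand": 2.6, "offset": [0, 0, 0], "angular": [0, 0, 0]},
  ],
)

```text
t: 7.9
position: [523.5, 246.0, 19.8]
orientation: [3.138, 0.141, -0.001]
contact_force: [0.0, 0.7, 0.7]
gripper_width: 26.4
```

Call:
jog_arm(
  commands=[
    {"hand": 2.6, "offset": [0, 0, -1], "angular": [0, 0, 0]},
    {"hand": 2.6, "offset": [0, 0, -2], "angular": [0, 0, 0]},
    {"hand": 2.6, "offset": [0, 0, -4], "angular": [0, 0, 0]},
    {"hand": 2.6, "offset": [0, 0, -4], "angular": [0, 0, 0]},
    {"hand": 6, "offset": [0, 0, -4], "angular": [0, 0, 0]},
    {"hand": 6, "offset": [0, 0, 0], "angular": [0, 0, 0]},
    {"hand": 6, "offset": [0, 0, 0], "angular": [0, 0, 0]},
  ],
)

```text
t: 8.6
position: [524.4, 246.3, 172.6]
orientation: [-3.137, -0.141, -0.006]
contact_force: [-0.1, 0.2, 0.2]
gripper_width: 59.8
```

Run:
```python
from h import *
m,im=grab("wrist","w6")
print(tool([495.5,-182,200]))
cv2.imwrite("pics/w6c.png",cv2.resize(im[80:300,200:440],None,fx=2.5,fy=2.5))
```

```text
pos [523.7 246.  170.5] tool x yaw 0.09 tilt [ 0.  0. -1.] t 8.65 F [ 0.1 -0.1 -0.2] w 59.8
[-6.64 42.38 -2.96]
```

View pics/w6c.png

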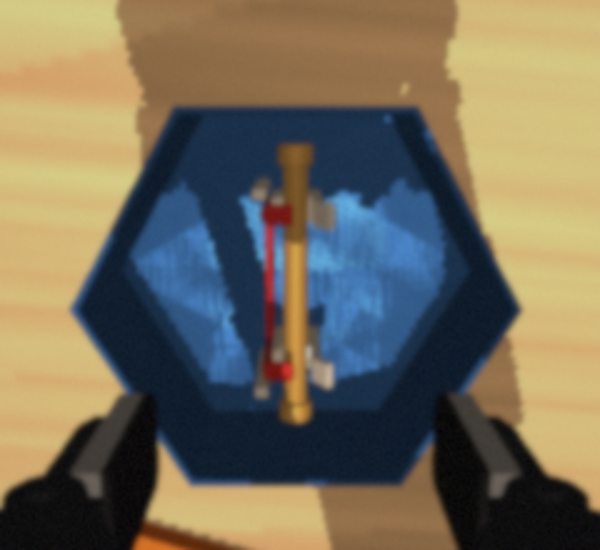

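View w6c: the rod lies in the clip from (296,145) to (296,422). The bail wire is at column 270, about 11 mm from the rod axis, so the jaw is shut.

Run:
```python
from h import *
m,im=load("w6"); s=get_state(); M=R.from_rotvec(s["orientation"]).as_matrix()
f=lambda px,z:((ray(m,np.array(px)/2.5+[200,80],z)-s["position"])@M).round(1)
a=f([(296,145),(296,422)],40); print("rod ends",a,a.mean(0))
b=f([(74,310),(519,310),(175,107),(418,107),(192,484),(402,484)],72); print("rim",b,b.mean(0))
print("bail y",f([(270,300)],9))
```

```text
rod ends [[ 5.620e+01 -1.000e-01  1.306e+02]
 [-6.100e+01 -1.000e-01  1.305e+02]] [-2.4000e+00 -1.0000e-01  1.3055e+02]
rim [[ -1.5 -81.6  98.6]
 [ -1.5  81.6  98.5]
 [ 70.1 -41.3  98.6]
 [ 70.1  41.2  98.6]
 [-72.6 -41.1  98.5]
 [-72.6  41.6  98.5]] [-1.33333333e+00  6.66666667e-02  9.85500000e+01]
bail y [[-14.5 -12.  161.5]]
```

Checks: the rod centre is within about 1 mm of the tin axis, and the bail is at tin y = +12.0 mm (jaw shut). Tin centre is about (522.4, 245.9), yaw 0.09. Next, the lids.

Call:
jog_arm(
  commands=[
    {"hand": 6, "offset": [-0.7, 4.7, -0.5], "angular": [0, 0, 0]},
    {"hand": 6, "offset": [-0.7, 4.7, -0.5], "angular": [0, 0, 0]},
    {"hand": 6, "offset": [-0.7, 4.7, -0.5], "angular": [0, 0, 0]},
    {"hand": 6, "offset": [-0.7, 4.7, -0.5], "angular": [0, 0, 0]},
    {"hand": 6, "offset": [-0.7, 4.7, 0], "angular": [0, 0, 0]},
    {"hand": 6, "offset": [-0.7, 4.7, 0], "angular": [0, 0, 0]},
    {"hand": 6, "offset": [-0.7, 4.7, 0], "angular": [0, 0, 0]},
    {"hand": 6, "offset": [-0.7, 4.7, 0], "angular": [0, 0, 0]},
  ],
)

```text
t: 9.45
position: [500.4, -135.1, 188.4]
orientation: [-3.137, -0.141, 0.004]
contact_force: [2.2, -0.4, 0.6]
gripper_width: 59.8
```

Call:
jog_arm(
  commands=[
    {"hand": 6, "offset": [-1, 4.7, 0], "angular": [0, 0, 0]},
    {"hand": 6, "offset": [0, 0, 0], "angular": [0, 0, 0.11]},
    {"hand": 6, "offset": [0, 0, 0], "angular": [0, 0, 0.1]},
    {"hand": 6, "offset": [0, 0, 0], "angular": [0, 0, 0]},
    {"hand": 6, "offset": [0, 0, 0], "angular": [0, 0, 0]},
  ],
)

```text
t: 9.95
position: [495.4, -180.9, 188.9]
orientation: [-3.135, 0.184, 0.003]
contact_force: [-0.1, -0.3, -0.3]
gripper_width: 59.9
```

Run:
```python
from h import *
m,im=grab("wrist","w7")
print(tool([495.5,-182,46]))
print(proj(m,[495.5,-182,20])[0],proj(m,[495.5,-182,75])[0])
cv2.imwrite("pics/w7c.png",cv2.resize(im[100:310,180:460],None,fx=2.5,fy=2.5))
```

```text
pos [ 495.6 -180.8  189.3] tool x yaw -0.117 tilt [-0.002  0.001 -1.   ] t 10.0 F [1.  0.6 1. ] w 60.2
[ 0.02  0.13 14.33]
[319.16597837 185.0615926 ] [319.40161451 197.09224515]
```

View pics/w7c.png

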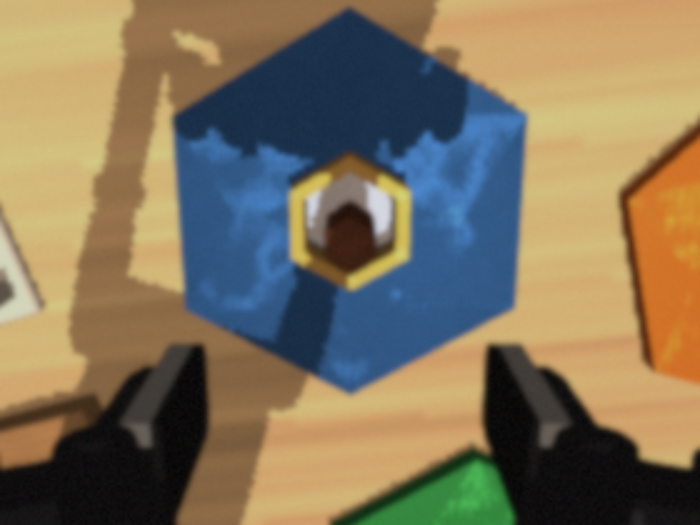

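View w7c: the lid's flats are symmetric about column 350, so yaw is aligned. The plate's vertices are at crop (349,8) and (349,393), the collar spans 290 to 410, and the knob top is at (350,236).

Run:
```python
from h import *
m,im=load("w7"); s=get_state(); M=R.from_rotvec(s["orientation"]).as_matrix()
f=lambda px,z:((ray(m,np.array(px)/2.5+[180,100],z)-s["position"])@M).round(1)
b=f([(174,118),(526,118),(187,308),(515,308),(349,8),(349,393)],20); print("plate",b.tolist(),b.mean(0))
b=f([(290,182),(410,182),(290,258),(410,258),(349,153),(349,290)],40); print("collar",b.tolist(),b.mean(0))
print("knob",f([(350,236)],75))
```

```text
plate [[43.3, -76.0, 169.2], [43.2, 80.4, 169.2], [-46.3, -75.7, 169.4], [-46.4, 81.4, 169.3], [89.4, 1.7, 169.1], [-91.1, 1.9, 169.4]] [ -1.31666667   2.28333333 169.26666667]
collar [[17.9, -23.5, 149.3], [17.9, 27.7, 149.2], [-15.8, -24.2, 149.3], [-15.8, 28.5, 149.3], [30.2, 1.7, 149.2], [-30.6, 1.7, 149.3]] [  0.63333333   1.98333333 149.26666667]
knob [[  2.9   1.9 114.3]]
```

Call:
jog_arm(
  commands=[
    {"hand": 5, "offset": [0.15, 0.2, 3.5], "angular": [0, 0, 0]},
    {"hand": 4, "offset": [0, 0, 4.2], "angular": [0, 0, 0]},
    {"hand": 4, "offset": [0, 0, 4.2], "angular": [0, 0, 0]},
    {"hand": 4, "offset": [0, 0, 2.2], "angular": [0, 0, 0]},
    {"hand": 4, "offset": [0, 0, 0.2], "angular": [0, 0, 0]},
    {"hand": 1.5, "offset": [0, 0, 0], "angular": [0, 0, 0]},
    {"hand": 1.5, "offset": [0, 0, 0], "angular": [0, 0, 0]},
    {"hand": 1.5, "offset": [0, 0, 0], "angular": [0, 0, 0]},
  ],
  grip_force=60,
)

```text
t: 10.8
position: [498.0, -183.6, 48.9]
orientation: [3.135, -0.188, 0.004]
contact_force: [-0.5, -0.2, -3.5]
gripper_width: 18.9
```

Call:
jog_arm(
  commands=[
    {"hand": 1.5, "offset": [0, 0, 0], "angular": [0, 0, 0]},
    {"hand": 1.5, "offset": [0, 0, 0], "angular": [0, 0, 0]},
  ],
)

```text
t: 11.0
position: [497.9, -183.6, 48.8]
orientation: [3.135, -0.188, 0.004]
contact_force: [0.0, 1.0, 3.2]
gripper_width: 18.8
```

Call:
jog_arm(
  commands=[
    {"hand": 1.5, "offset": [0, 0, -1], "angular": [0, 0, 0]},
    {"hand": 1.5, "offset": [0, 0, -2], "angular": [0, 0, 0]},
    {"hand": 1.5, "offset": [0, 0, -3.5], "angular": [0, 0, 0]},
    {"hand": 1.5, "offset": [0, 0, -3.5], "angular": [0, 0, 0]},
    {"hand": 1.5, "offset": [0, 0, -2], "angular": [0, 0, 0.11]},
    {"hand": 1.5, "offset": [0, 0, -1], "angular": [0, 0, 0.11]},
    {"hand": 1.5, "offset": [0, 0, 0], "angular": [0, 0, 0.1]},
    {"hand": 1.5, "offset": [0, 0, 0], "angular": [0, 0, 0]},
  ],
)

```text
t: 11.8
position: [497.1, -183.4, 178.0]
orientation: [3.065, -0.687, 0.001]
contact_force: [-0.4, -0.3, -4.0]
gripper_width: 18.9
```

Run:
```python
from h import *
print(tool([522.4,245.9,175]))
```

```text
pos [ 497.1 -183.4  178. ] tool x yaw -0.441 tilt [ 0.001 -0.    -1.   ] t 11.8 F [-0.4 -0.3 -4. ] w 18.9
[-16.05 -39.9    0.29]
```

Call:
jog_arm(
  commands=[
    {"hand": 1.5, "offset": [-0.7, -1.9, 0], "angular": [0, 0, 0]},
    {"hand": 1.5, "offset": [-1.4, -3.4, 0], "angular": [0, 0, 0]},
    {"hand": 1.5, "offset": [-1.7, -4.3, 0], "angular": [0, 0, 0]},
    {"hand": 1.5, "offset": [-1.7, -4.3, 0], "angular": [0, 0, 0]},
    {"hand": 1.5, "offset": [-1.7, -4.3, 0], "angular": [0, 0, 0]},
    {"hand": 1.5, "offset": [-1.7, -4.3, 0], "angular": [0, 0, 0]},
    {"hand": 1.5, "offset": [-1.7, -4.3, 0], "angular": [0, 0, 0]},
    {"hand": 1.5, "offset": [-1.7, -4.3, 0], "angular": [0, 0, 0]},
  ],
)

```text
t: 12.6
position: [517.8, 152.2, 176.9]
orientation: [3.066, -0.681, -0.001]
contact_force: [0.4, -0.7, -3.4]
gripper_width: 18.5
```

Call:
jog_arm(
  commands=[
    {"hand": 1.5, "offset": [-1.6, -4, 0], "angular": [0, 0, 0]},
    {"hand": 1.5, "offset": [-1.2, -3, 0], "angular": [0, 0, 0]},
    {"hand": 1.5, "offset": [-0.7, -1.5, 0], "angular": [0, 0, 0]},
    {"hand": 1.5, "offset": [0, 0, 0], "angular": [0, 0, 0]},
    {"hand": 1.5, "offset": [0, 0, 0], "angular": [0, 0, 0]},
  ],
)

```text
t: 13.1
position: [522.8, 241.5, 176.9]
orientation: [3.065, -0.684, -0.001]
contact_force: [0.3, -0.9, -3.9]
gripper_width: 18.8
```

Run:
```python
from h import *
print(tool([522.4,245.9,107]))
m,im=grab("side","s1"); m2,im2=grab("wrist","w8")
cv2.imwrite("pics/s1c.png",np.vstack([cv2.resize(im[60:330,60:400],(500,397))[:300],cv2.resize(im2[100:380],(500,219))]))
```

```text
pos [522.8 241.5 176.9] tool x yaw -0.439 tilt [-0.001 -0.001 -1.   ] t 13.1 F [ 0.3 -0.9 -3.9] w 18.8
[-0.22 -0.39  6.99]
```

View pics/s1c.png

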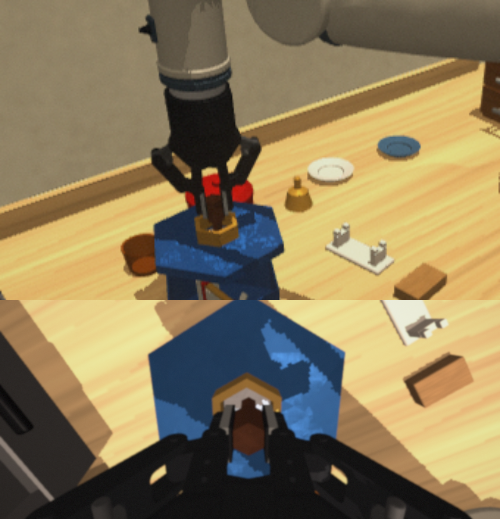

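View s1c: both lids hang level from the knob over the tin, and the empty holder and bystanders are undisturbed. I correct by 4 mm and lower.

Call:
jog_arm(
  commands=[
    {"hand": 1.5, "offset": [-0.2, -0.4, 1], "angular": [0, 0, 0]},
    {"hand": 1.5, "offset": [0, 0, 2], "angular": [0, 0, 0]},
    {"hand": 1.5, "offset": [0, 0, 1.5], "angular": [0, 0, 0]},
    {"hand": 1.5, "offset": [0, 0, 0.5], "angular": [0, 0, 0]},
    {"hand": 1.5, "offset": [0, 0, 0.3], "angular": [0, 0, 0]},
    {"hand": 1.5, "offset": [0, 0, 0.3], "angular": [0, 0, 0]},
    {"hand": 1.5, "offset": [0, 0, 0], "angular": [0, 0, 0]},
  ],
)

```text
t: 13.9
position: [523.0, 246.7, 121.6]
orientation: [-3.065, 0.686, -0.001]
contact_force: [-0.5, -0.9, -2.9]
gripper_width: 18.7
```

Call:
jog_arm(
  commands=[
    {"hand": 1.5, "offset": [0, 0, 0.3], "angular": [0, 0, 0]},
    {"hand": 1.5, "offset": [0, 0, 0.3], "angular": [0, 0, 0]},
    {"hand": 1.5, "offset": [0, 0, 0.2], "angular": [0, 0, 0]},
    {"hand": 1.5, "offset": [0, 0, 0], "angular": [0, 0, 0]},
  ],
)

```text
t: 14.3
position: [522.9, 246.6, 113.0]
orientation: [3.066, -0.686, -0.0]
contact_force: [1.2, -0.9, -2.2]
gripper_width: 18.9
```

Call:
jog_arm(
  commands=[
    {"hand": 1.5, "offset": [0, 0, 0.2], "angular": [0, 0, 0]},
    {"hand": 1.5, "offset": [0, 0, 0.2], "angular": [0, 0, 0]},
    {"hand": 1.5, "offset": [0, 0, 0.1], "angular": [0, 0, 0]},
    {"hand": 1.5, "offset": [0, 0, 0.1], "angular": [0, 0, 0]},
    {"hand": 1.5, "offset": [0, 0, 0], "angular": [0, 0, 0]},
  ],
)

```text
t: 14.8
position: [522.8, 246.6, 107.1]
orientation: [3.066, -0.686, -0.0]
contact_force: [1.2, -1.0, -3.4]
gripper_width: 18.3
```

Call:
jog_arm(
  commands=[
    {"hand": 1.5, "offset": [0, 0, 0.1], "angular": [0, 0, 0]},
    {"hand": 1.5, "offset": [0, 0, 0.05], "angular": [0, 0, 0]},
    {"hand": 1.5, "offset": [0, 0, 0], "angular": [0, 0, 0]},
  ],
)

```text
t: 15.1
position: [522.9, 246.6, 106.8]
orientation: [-3.066, 0.686, -0.001]
contact_force: [-2.2, -2.4, 4.2]
gripper_width: 18.9
```

Home with light upward force at TCP z 106.8, exactly the expected height. Release and look.

Call:
jog_arm(
  commands=[
    {"hand": 4, "offset": [0, 0, -0.1], "angular": [0, 0, 0]},
    {"hand": 4, "offset": [0, 0, 0], "angular": [0, 0, 0]},
    {"hand": 4, "offset": [0, 0, 0], "angular": [0, 0, 0]},
    {"hand": 5, "offset": [0, 0, -2], "angular": [0, 0, 0]},
    {"hand": 7.5, "offset": [0, 0, -4], "angular": [0, 0, 0]},
    {"hand": 7.5, "offset": [0, 0, -3], "angular": [0, 0, 0]},
    {"hand": 7.5, "offset": [0, 0, 0], "angular": [0, 0, 0]},
    {"hand": 7.5, "offset": [0, 0, 0], "angular": [0, 0, 0]},
  ],
)

```text
t: 15.9
position: [523.2, 247.0, 197.5]
orientation: [-3.065, 0.685, -0.002]
contact_force: [-0.1, -1.2, -0.6]
gripper_width: 74.7
```

Run:
```python
from h import *
m,im=grab("wrist","w9"); m2,im2=grab("side","s2")
print(tool([522.9,246.6,75]))
a=cv2.resize(im[80:330,180:460],(560,500)); b=cv2.resize(im2[180:330,140:280],(240,257))
v=np.zeros((500,800,3),np.uint8); v[:,:560]=a; v[:257,560:]=b; cv2.imwrite("pics/w9c.png",v)
```

```text
pos [522.4 246.6 195.2] tool x yaw -0.44 tilt [-0.002 -0.001 -1.   ] t 16.0 F [0.2 0.4 0.2] w 75.2
[ 0.06 -0.04 12.01]
```

View pics/w9c.png

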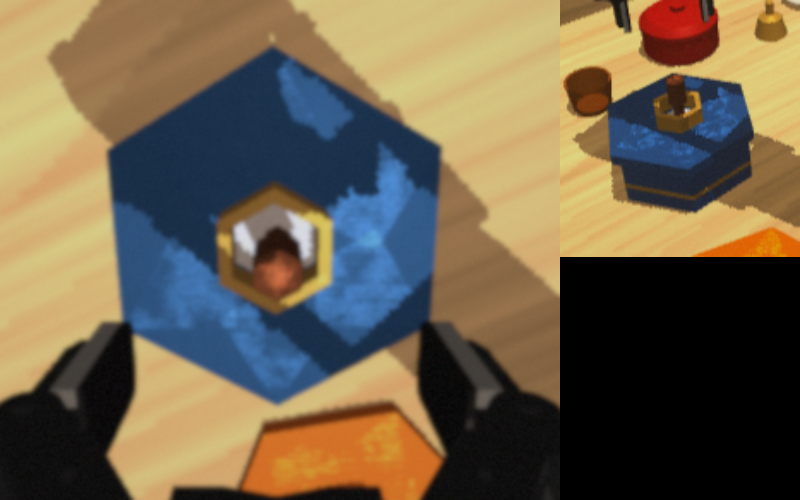

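View w9c: both lids are flat on the tin. The plate spans crop columns 108 to 441, the collar spans 217 to 333 with vertices at (275,183) and (275,315), and the knob is centred. The side view shows the lids level.

Run:
```python
from h import *
m,im=load("w9"); s=get_state(); M=R.from_rotvec(s["orientation"]).as_matrix()
f=lambda px,z:((ray(m,np.array(px)/2+[180,80],z)-s["position"])@M).round(1)
b=f([(217,248),(333,248),(275,183),(275,315)],98); print("collar",b.tolist())
b=f([(108,150),(441,148),(272,45),(277,404),(123,332),(432,332)],77); print("plate",b.tolist(),b.mean(0))
print("knob",f([(276,277)],133))
```

```text
collar [[-1.6, -28.1, 97.1], [-1.6, 24.8, 97.2], [28.3, -1.6, 97.1], [-34.5, -1.6, 97.2]]
plate [[40.6, -80.7, 118.0], [41.6, 76.7, 118.2], [87.5, -3.0, 118.0], [-94.7, -0.7, 118.3], [-52.7, -80.4, 118.1], [-52.7, 79.4, 118.4]] [ -5.06666667  -1.45       118.16666667]
knob [[-3.7 -1.1 62.2]]
```

Call:
jog_arm(
  commands=[
    {"hand": 7.5, "offset": [-0.35, -0.15, 2], "angular": [0, 0, 0]},
    {"hand": 7.5, "offset": [0, 0, 4], "angular": [0, 0, 0]},
    {"hand": 7.5, "offset": [0, 0, 3], "angular": [0, 0, 0]},
    {"hand": 7.5, "offset": [0, 0, 1.5], "angular": [0, 0, 0]},
    {"hand": 7.5, "offset": [0, 0, 0.7], "angular": [0, 0, 0]},
    {"hand": 7.5, "offset": [0, 0, 0.5], "angular": [0, 0, 0]},
    {"hand": 7.5, "offset": [0, 0, 0], "angular": [0, 0, 0]},
  ],
)

```text
t: 16.7
position: [520.7, 249.7, 80.4]
orientation: [-3.065, 0.686, -0.001]
contact_force: [-0.4, -0.0, 1.1]
gripper_width: 75.3
```

Call:
jog_arm(
  commands=[
    {"hand": 6.5, "offset": [0, 0, 0.3], "angular": [0, 0, 0]},
    {"hand": 5.8, "offset": [0, 0, 0], "angular": [0, 0, 0]},
    {"hand": 4.5, "offset": [0, 0, 0], "angular": [0, 0, 0]},
    {"hand": 4.5, "offset": [0, 0, 0], "angular": [0, 0, 0]},
    {"hand": 4.5, "offset": [0, 0, 0], "angular": [0, 0, 0]},
  ],
  grip_force=60,
)

```text
t: 17.2
position: [520.8, 249.6, 78.0]
orientation: [-3.065, 0.686, -0.003]
contact_force: [-0.9, -0.7, 5.8]
gripper_width: 50.5
```

Call:
jog_arm(
  commands=[
    {"hand": 4.5, "offset": [0, 0, 0], "angular": [0, 0, 0]},
    {"hand": 4.5, "offset": [0, 0, -0.3], "angular": [0, 0, 0]},
    {"hand": 4.5, "offset": [0, 0, -0.5], "angular": [0, 0, 0]},
    {"hand": 4.5, "offset": [0, 0, -0.7], "angular": [0, 0, 0]},
    {"hand": 4.5, "offset": [0, 0, 0], "angular": [0, 0, 0]},
    {"hand": 4.5, "offset": [0, 0, 0], "angular": [0, 0, 0]},
  ],
)

```text
t: 17.8
position: [520.4, 249.8, 92.1]
orientation: [-3.065, 0.685, -0.0]
contact_force: [0.6, -0.0, -0.8]
gripper_width: 51.0
```

Force about -0.8 N, roughly consistent with the 150 g outer lid alone. Lift the rest straight up.

Call:
jog_arm(
  commands=[
    {"hand": 4.5, "offset": [0, 0, -1], "angular": [0, 0, 0]},
    {"hand": 4.5, "offset": [0, 0, -1.5], "angular": [0, 0, 0]},
    {"hand": 4.5, "offset": [0, 0, -2], "angular": [0, 0, 0]},
    {"hand": 4.5, "offset": [0, 0, -2], "angular": [0, 0, 0]},
    {"hand": 4.5, "offset": [0, 0, -1.2], "angular": [0, 0, 0]},
    {"hand": 4.5, "offset": [0, 0, -0.9], "angular": [0, 0, 0]},
    {"hand": 4.5, "offset": [0, 0, 0], "angular": [0, 0, 0]},
    {"hand": 4.5, "offset": [0, 0, 0], "angular": [0, 0, 0]},
  ],
)

```text
t: 18.6
position: [520.2, 249.5, 177.2]
orientation: [3.065, -0.686, -0.001]
contact_force: [-0.7, 0.1, -1.8]
gripper_width: 50.7
```

Run:
```python
from h import *
m2,im2=grab("side","s3"); m,im=grab("scene","c3")
print(tool([520.5,249.7,178]))
a=cv2.resize(im2[60:330,100:340],(480,540)); b=cv2.resize(im[60:220,320:480],(320,320))
v=np.zeros((540,800,3),np.uint8); v[:,:480]=a; v[:320,480:]=b; cv2.imwrite("pics/f.png",v)
```

```text
pos [519.9 249.4 176.4] tool x yaw -0.44 tilt [-0.002 -0.001 -1.   ] t 18.7 F [ 1.  -0.6 -1.5] w 50.9
[ 0.04 -0.06 -0.16]
```

View pics/f.png

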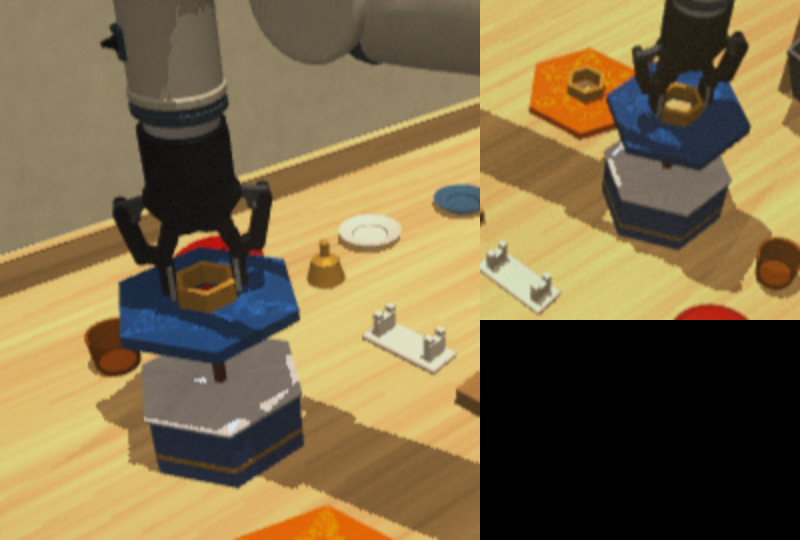

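The final view shows the outer lid held level in the gripper and the bare inner lid seated flush on the tin, with its knob free underneath. I trim 2 mm up, let it settle and hand in.

Call:
jog_arm(
  commands=[
    {"hand": 4.5, "offset": [0, 0, -0.15], "angular": [0, 0, 0]},
    {"hand": 4.5, "offset": [0, 0, 0], "angular": [0, 0, 0]},
    {"hand": 4.5, "offset": [0, 0, 0], "angular": [0, 0, 0]},
    {"hand": 4.5, "offset": [0, 0, 0], "angular": [0, 0, 0]},
  ],
)

```text
t: 19.1
position: [520.3, 249.5, 179.1]
orientation: [3.066, -0.686, -0.0]
contact_force: [0.7, 0.5, -2.3]
gripper_width: 50.6
```

```bash
python3 -c "
from h import *
print(tool([520.5,249.7,178])); print(hand_in())"
```

```text
pos [520.3 249.5 179.1] tool x yaw -0.44 tilt [-0. -0. -1.] t 19.1 F [ 0.7  0.5 -2.3] w 50.6
[ 0.01 -0.02  0.11]
the job is handed in; nothing more can be done
None
```

All three steps are done in the order asked, and the job was handed in at 19.1 s. It reported no verdict.

- **Rod:** I pressed it past the jaw into the clip and let go. The press stopped with about 8 N at the expected depth. The picture puts the rod within about 1 mm of the tin's axis and the bail at y = 12 mm, so I take the jaw as shut. I could not see the noses lying over the rod directly.
- **Both lids:** I picked them up by the knob and lowered them until they stopped at the expected height, with a light push, then let go. The picture shows both level.
- **Outer lid:** I took it by the collar and lifted it straight up about 101 mm. It is still held level, and the wrist force (about -2 N) fits its weight alone. The last picture shows the inner lid seated on the tin.

The bystanders in view look undisturbed. One check failed: the second colour mask for the rod leaked onto the wood, so I used its ends as read from the picture instead.

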